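# Vial rack into the dark chest, leaves lapped shut

### The arm

A 7-joint arm with a two-finger parallel gripper is mounted at the origin on the work surface. World frame = base frame: x ahead of the robot, y to its left, z up, the work surface at z = 0. Lengths are in m, angles in rad, forces in N, time in s.
With the tool pointing down it reaches from about 0.35 to 0.775 m from the base axis. Payload 3.1 kg.
Tool frame: the origin (TCP) lies on the mounting face of the last link; the fingertips stand 173 mm ahead of it and the grasp point (between the pads) lies 155 mm ahead of it (bot.tip_reach is the distance from the TCP to the fingertips, in m); z points along the fingers, x is the direction in which the jaws open and shut, and the axes are right-handed (so a half turn about z gives the same grasp; the last joint's range is limited). The gripper opens to 85 mm and grips with 20 to 120 N. Pads are 22 mm wide; open, the fingers measure 114 mm over their backs; the gripper's body (76 mm by 85 mm) begins 54 mm behind the grasp point. The pads swing forward as they close: fully open they stand 13 mm farther back than shut.
Start: joints at [-1.299, 0.311, 0.014, 1.512, -0.004, 1.319, -0.027], TCP at [0.17, 0.523, 0.405] pointing down, gripper open.
Joint ranges: [-2.7, 2.7], [-0.3, 1.91], [-1.27, 1.3], [0.12, 2.57], [-1.44, 4.58], [0.2, 2.03], [-3.05, 3.05]. Speed limits (rad/s): [2.79, 2.79, 3.14, 3.14, 3.14, 3.14, 3.14].

### API

Orientations are given as a unit quaternion [x, y, z, w].
In Python, from workcell import get_state, viewer, ticket, bot gives the robot as it stands.
- The arm moves only by the tool move_arm, never from a script. Its argument "targets" is a list that holds one entry, the list of rows, each a list of 5 numbers: the shift along the tool's x, y, z in m, then the turn about the tool's z in rad, then the closure, from 0 (fully open) to 1 (shut). In form: [[[x, y, z, yaw, gripper], ...]]. A call has 1 to 5 rows; each row shifts and turns the commanded pose from where the row before left it, along the tool's axes as they then stand; what a row does not reach is not made up. A row lasts 1/10 s, in which the tool goes at most 50 mm and 8.59 degrees, less where a joint would pass 70% of its speed; a pose out of reach is approached as far as the arm can. A call with a gripper value outside its range is refused whole. The fingers move at their own pace and stop on an object; "squeeze" is the grip in N (left out, the last holds). Time passes only in rows, so rows that do not move let the fingers close. It gives the time, the measured TCP pose, the force and the opening at its end, in the units of the state.
- get_state(): the state, without advancing time (a new reading comes with each control period).
- viewer.snapshot(name): name is "scene" or "top"; returns (picture, depth): 480x640x3 uint8, blue, green, red; 480x640 float32, m along the optical axis (not along the pixel's ray), 0 where there is no reading.
- viewer.calibration(name): a dict with "camera_matrix" (3x3 intrinsics, pixels), "dist" ([k1, k2, p1, p2, k3] as OpenCV has them; the pictures are not rectified), "rvec" (rotation vector, rad) and "tvec" (3), from world to camera coordinates, as OpenCV has them. Camera axes: x right, y down, z forward; pixel columns grow to the right and rows downward; lengths in m; the calibration is good to about 2 mm. A picture is of the moment at which its call begins. calibration takes no time and is no camera call.
- ticket.sign_off(): hands the job in, once; it reports no verdict.
The state is a dict: "clock": time; "q": joint angles; "joint_velocities": joint speeds; "joint_torque": joint torques, N m; "eef_pos": TCP position; "orientation": TCP orientation; "force": force on the tool from outside, world axes, zero at the start; "ft_torque": the same for the moment, N m; "width": finger opening in m.
Only numpy, scipy, OpenCV 4.12 (cv2) and the standard library are available. Lean on these libraries where they do the work, as an engineer would, in place of code of your own. Each camera call takes 0.05 s, during which the arm holds its last target. There are 200 camera calls.

### The job

Draw the orange vial rack by its white pull fin out from under the glass shelf until its handle is in the open, let go, then take it by its middle handle and stand it flat inside the open dark chest. Then shut the chest light-tight: first push the blue rebated leaf fully shut, and only then the grey flanged leaf, so that its yellow flange laps over the blue leaf's black ledge. Keep the rack upright all the time and leave the other glassware and tools where they stand.

Things in the scene. Friction and masses are not known exactly. Their poses are not given: they have to be found in the camera images.
- vial_rack: Loose orange vial rack, about 0.42 kg, on the bench half under the shelf. Origin: centre of the block's underside. Block 144 (x) x 96 (y) x 30 mm high; 6 fixed amber vials, 25 mm wide, tops at 58 mm, in rows at x = +-50 mm (y = -31, 0, 31). A white pull fin on the -x end makes it 189 mm long; a handle plate stands in its middle, top at 90 mm. All fixed to the rack.
- rack_handle (a point): Centre of the rack's middle handle, 72 mm above the rack's underside, over its origin. Upright aluminium plate, 12 mm thick along the rack's x, 60 mm wide along its y, from 30 to 90 mm high; 31 mm are free between it and the vials on both sides.
- rack_fin (a point): Middle of the white pull fin, at x = -95, y = 0, z = 24 mm of the rack. Upright plate, 12 mm thick along the rack's y, from x = -72 (the block) to x = -117 mm, from 6 to 42 mm high. It sticks out in front of the shelf, towards the robot.
- shelf: Low clear shelf (green front edge) on 4 white posts, fixed. Origin on the bench under the middle of the board's front edge (robot's side). Board 190 (x, from 0 back) x 220 (y) mm, 125 to 135 mm above the bench. Posts 12 mm square at x = 10 and 180, y = +-100 mm. Fixed amber bottles on it reach 240 mm. The rack stands below between the posts, along x to 0.1 rad, its origin at about x = +35 mm, and slides out along -x.
- chest: White open-topped chest, black inside, fixed. Origin: centre of its underside. Outside 222 (x) x 124 (y) mm, rim 112 mm high; inside 210 x 112 mm, floor 6 mm high. The rack goes in lengthwise, fin to either end (fin to -x: centred with its origin at x = +22 mm). Leaves hinged on the long sides at y = +-62 mm, 112 mm high, parallel to x; each 222 mm long, 12 mm thick; shut, they lie on the rim, tops at 124 mm.
- rebated_leaf (a joint): Angle of the blue leaf, hinged at the chest's +y side: 0 fully shut (flat on the rim), 1.57 upright, up to 2.3 leaning outwards; 1.6 to 2.2 at the start. Stiff hinge (0.17 N m, leaf 0.3 kg): it stays where it is left and must be pushed all the way down. Blue plate to 58 mm from the hinge, then a black ledge 5 mm thick, flush with its underside, to 72 mm, past the chest's middle.
- flanged_leaf (a joint): Angle of the grey leaf, hinged at the chest's -y side: 0 fully shut, 1.57 upright, up to 2.3; 1.6 to 2.2 at the start. Same stiff hinge. Grey plate to 48 mm from the hinge, then a yellow flange 5 mm thick, flush with its outer face, to 62 mm; shut, it lies over the other leaf's black ledge. If this leaf is shut first, the other is stopped by the flange.
- rebated_leaf_edge (a point): Point on the outer face of the blue leaf, 55 mm from the hinge line, middle of the leaf's length. The outer face is the top when shut and looks away from the chest when the leaf is upright.
- flanged_leaf_edge (a point): Point on the outer face of the grey leaf's yellow flange, 55 mm from the hinge line, middle of the leaf's length. The outer face is the top when shut.
- amber_bottle_a: Bystander, to be left alone: amber bottle, 62 mm diameter, 130 mm tall, blue cap; origin at the centre of its underside.
- amber_bottle_b: Bystander, to be left alone: amber bottle, 56 mm diameter, 115 mm tall, black cap; origin at the centre of its underside.
- beaker: Bystander, to be left alone: open glass beaker, 68 mm diameter, 85 mm tall; origin at the centre of its underside.
- white_jar: Bystander, to be left alone: white plastic jar with a blue lid, 54 mm diameter, 55 mm tall; origin at the centre of its underside.
- mortar: Bystander, to be left alone: white ceramic bowl, 90 mm diameter, 50 mm tall; origin at the centre of its underside.
- spatula: Bystander, to be left alone: steel spatula lying flat along its x, 200 mm long, its middle is its origin; origin at the centre of its underside.
Not all that is in view belongs to the job. There is more than one size of the vial_rack; the one meant has the size given above.

How it is judged:
By the outcome, as a careful person would: the job done as asked, in the order asked, and still so for the second after the job is handed in, with the robot touching nothing.
It also fails if it takes over 69 s, if anything falls off the work surface, if the arm or the gripper's body presses on something with over 40 N, if the wrist force passes 120 N, or if a joint passes its speed limit or range.

## Working session

There is one attempt and no reset: what is moved stays moved. The work goes in short steps, Python scripts to look and compute and a tool call to move; the robot and the scene stay as the last step left them, time stands still between calls to the robot, and variables do not carry over. Pictures are saved under pics/ and viewed, about 8 in all and at most 12, crops included, and the job is handed in when it is done.

Besides the shell and the picture viewer there is one more tool, called after "Emit:" by a JSON object that holds its "fn" and its "kwargs", one argument or row to a line. move_arm: Moves the arm, as the interface text tells. Its arguments: {"type":"object","properties":{"targets":{"type":"array","items":{"type":"array","items":{"type":"array","items":{"type":"number"}}}},"squeeze":{"type":"number"}},"required":["targets"]}

```bash
ls; mkdir -p pics
python3 - <<'E'
from workcell import get_state, viewer, bot
import cv2, numpy as np
s=get_state(); print({k:np.round(v,3).tolist() for k,v in s.items()})
for n in ("scene","top"):
    p,d=viewer.snapshot(n); cv2.imwrite(f"pics/{n}0.png",p); np.save(f"pics/{n}0.npy",d)
    c=viewer.calibration(n); print(n,{k:np.round(v,4).tolist() for k,v in c.items()})
    R=cv2.Rodrigues(np.array(c['rvec'],float))[0]; print("cam",-R.T@np.array(c['tvec']).ravel())
E
```

```text
pics
{'clock': 0.0, 'q': [-1.299, 0.312, 0.014, 1.513, -0.004, 1.319, -0.027], 'joint_velocities': [0.001, -0.001, 0.0, -0.001, 0.0, -0.0, 0.001], 'joint_torque': [-0.0, -37.991, 0.146, -23.059, 0.012, 0.014, 0.0], 'eef_pos': [0.17, 0.523, 0.404], 'orientation': [0.809, 0.588, -0.001, 0.001], 'force': [0.665, 0.037, -0.659], 'ft_torque': [-0.068, -0.029, 0.002], 'width': 0.085}
scene {'camera_matrix': [[500.9394, 0.0, 321.1146], [0.0, 500.9394, 242.3688], [0.0, 0.0, 1.0]], 'dist': [0.0087, 0.0, 0.0, 0.0, 0.0], 'rvec': [2.242, 0.8504, -0.3273], 'tvec': [-0.4071, -0.2053, 1.5508]}
cam [ 1.10490416 -0.66128947  0.97716889]
top {'camera_matrix': [[440.3648, 0.0, 322.9655], [0.0, 440.3648, 245.0836], [0.0, 0.0, 1.0]], 'dist': [-0.0237, 0.0, 0.0, 0.0, 0.0], 'rvec': [2.1389, -2.1432, 0.1601], 'tvec': [0.001, 0.5524, 1.1385]}
cam [ 0.37357032 -0.00331504  1.2090808 ]
```

View pics/scene0.png

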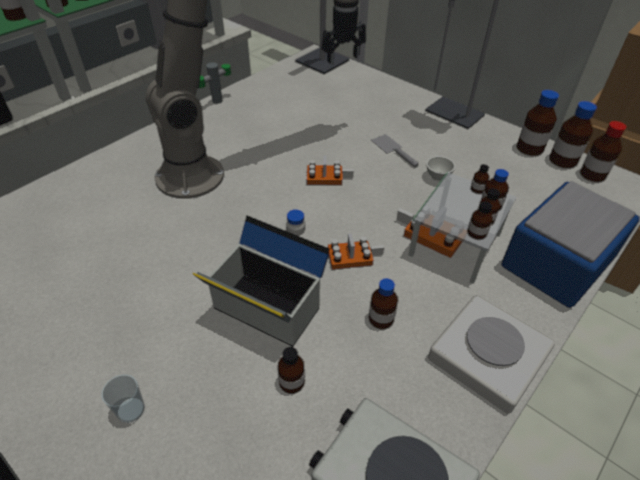

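View pics/top0.png

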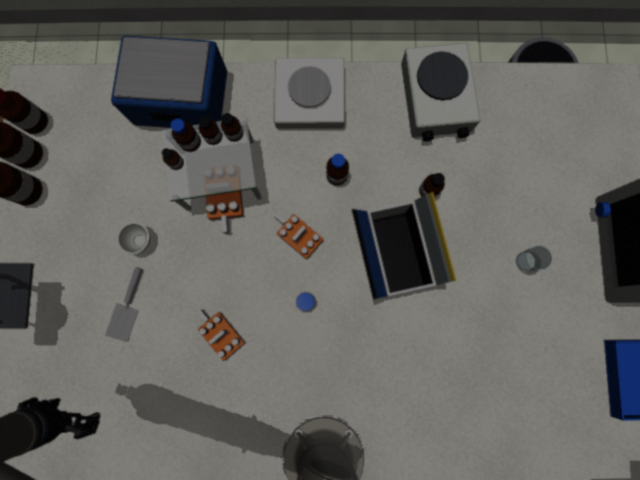

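The scene view shows the chest (265,290) with its blue and grey leaves open, two small decoy racks, and the target rack half under the shelf. In the top view the target's fin is at (226,225), the shelf front edge at y≈198, and the chest at (405,250) with the blue leaf on its left (+y) side.

```bash
cat > h.py <<'E'
import cv2, numpy as np
from workcell import get_state, viewer, bot
def cal(n):
    c=viewer.calibration(n); return [np.array(c[k],float) for k in("camera_matrix","dist","rvec","tvec")]
def ray(n,uv):
    K,D,r,t=cal(n); R=cv2.Rodrigues(r)[0]
    p=cv2.undistortPoints(np.array(uv,float).reshape(-1,1,2),K,D).reshape(-1,2)
    return -R.T@t.ravel(), np.c_[p,np.ones(len(p))]@R
def onz(n,uv,z):
    o,d=ray(n,uv); return o+d*((z-o[2])/d[:,2])[:,None]
def proj(n,P):
    K,D,r,t=cal(n); return cv2.projectPoints(np.array(P,float).reshape(-1,1,3),r,t,K,D)[0].reshape(-1,2)
def pts(n,d):   # world point per pixel from the depth
    v,u=np.mgrid[:480,:640]; o,dr=ray(n,np.c_[u.ravel(),v.ravel()])
    return (o+dr*d.reshape(-1,1)).reshape(480,640,3)
E
python3 - <<'E'
from h import *
p=cv2.imread("pics/top0.png")
a=cv2.resize(p[110:250,160:280],None,fx=3.3,fy=3.3,interpolation=cv2.INTER_CUBIC)
b=cv2.resize(p[180:310,340:465],None,fx=3.3,fy=3.3,interpolation=cv2.INTER_CUBIC)
h=max(a.shape[0],b.shape[0]); f=lambda i:cv2.copyMakeBorder(i,0,h-i.shape[0],0,0,0)
im=cv2.convertScaleAbs(np.hstack([f(a),f(b)]),alpha=1.8)
cv2.imwrite("pics/crop0.png",im[:, :800]); print(im.shape)
d=np.load("pics/top0.npy"); W=pts("top",d)
for uv in [(222,208),(226,222),(226,228),(300,237),(405,250),(395,208),(430,250),(440,250),(450,250),(368,250),(375,260),(362,230),(230,160),(222,160)]:
    print(uv,np.round(W[uv[1],uv[0]],3))
hsv=cv2.cvtColor(p,cv2.COLOR_BGR2HSV)
m=cv2.inRange(hsv,(5,150,80),(18,255,255)); n,l,s,c=cv2.connectedComponentsWithStats(m)
for i in range(1,n):
    if s[i,4]>60:
        q=np.argwhere(l==i)[:,::-1]; print("orange",s[i],cv2.minAreaRect(onz("top",q,.03)[:,:2].astype(np.float32)))
E
```

```text
(462, 808, 3)
(222, 208) [0.652 0.271 0.055]
(226, 222) [0.616 0.263 0.041]
(226, 228) [0.6   0.262 0.042]
(300, 237) [0.578 0.063 0.024]
(405, 250) [ 0.544 -0.226  0.008]
(395, 208) [ 0.641 -0.187  0.096]
(430, 250) [ 0.527 -0.268  0.121]
(440, 250) [ 0.523 -0.284  0.154]
(450, 250) [ 0.545 -0.354 -0.003]
(368, 250) [ 0.524 -0.11   0.144]
(375, 260) [ 0.502 -0.129  0.125]
(362, 230) [ 0.572 -0.096  0.153]
(230, 160) [0.76  0.237 0.131]
(222, 160) [0.76  0.258 0.131]
orange [208 207  34  11 151] ((0.6448293924331665, 0.2703690826892853), (0.020566817373037338, 0.09166131168603897), 7.435422420501709)
orange [282 219  40  39 519] ((0.5792993903160095, 0.06327840685844421), (0.10636071115732193, 0.0687328428030014), 49.23683547973633)
orange [204 318  35  34 456] ((0.3140125274658203, 0.27012696862220764), (0.06598127633333206, 0.07052963972091675), 40.51312255859375)
orange [222 340  21  20  90] ((0.2769213020801544, 0.2389252483844757), (0.011957789771258831, 0.0690234899520874), 40.61961364746094)
```

View pics/crop0.png

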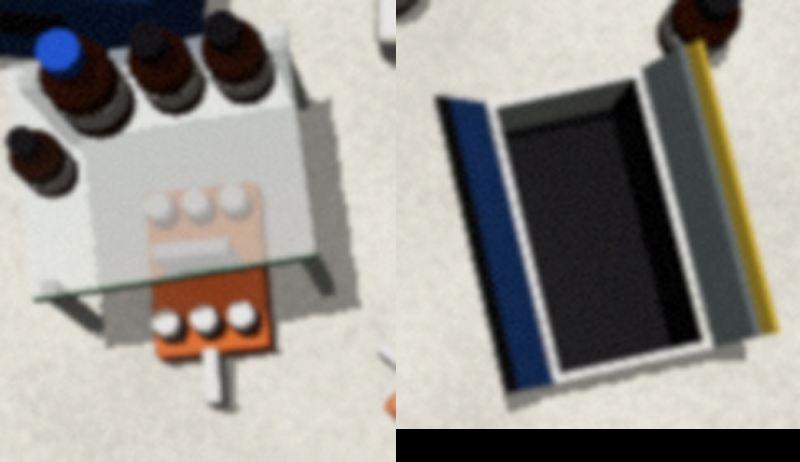

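Run:
```python
from h import *
A=lambda L:(np.array(L)+.5)/3.3-.5+[160,110]
B=lambda L:(np.array(L)-[396,0]+.5)/3.3-.5+[340,180]
pr=lambda s,P:print(s,np.round(P,4).tolist())
fv=onz("top",A([(167,322),(204,320),(242,316)]),.058);bv=onz("top",A([(160,207),(197,203),(235,199)]),.058)
pr("front vials",fv[:,:2]);pr("back",bv[:,:2])
o=(fv.mean(0)+bv.mean(0))/2; dx=bv.mean(0)-fv.mean(0); pr("o",o); print("yaw",np.arctan2(dx[1],dx[0]),np.linalg.norm(dx))
pr("fin",onz("top",A([(210,352),(214,403)]),.042))
pr("shelf edge",onz("top",A([(35,298),(320,257)]),.13))
R=onz("top",B([(486,105),(640,78),(714,343),(552,383)]),.112); pr("rim",R[:,:2]); pr("c",R.mean(0)); print([np.linalg.norm(R[i]-R[i-1]) for i in range(4)])
for e in [(R[0]-R[3]),(R[1]-R[2])]: print("yaw",np.arctan2(e[1],e[0]))
# depth: points in chest region
d=np.load("pics/top0.npy");W=pts("top",d);p=cv2.imread("pics/top0.png");h=cv2.cvtColor(p,cv2.COLOR_BGR2HSV)
r=W[180:310,340:465].reshape(-1,3);hh=h[180:310,340:465].reshape(-1,3)
c=R.mean(0);y=np.mean([np.arctan2(e[1],e[0]) for e in[(R[0]-R[3]),(R[1]-R[2])]])
T=np.array([[np.cos(y),np.sin(y)],[-np.sin(y),np.cos(y)]]);L=np.c_[(r[:,:2]-c[:2])@T.T,r[:,2]]
for n,lo,hi in[("blue",(100,100,30),(125,255,255)),("yellow",(20,120,60),(35,255,255))]:
    m=((hh>=lo)&(hh<=hi)).all(1)&(L[:,2]>.08)&(abs(L[:,0])<.1); q=L[m]; print(n,len(q),np.round(np.percentile(q,[5,50,95],axis=0),3).tolist())
m=(L[:,2]>.113)&(L[:,2]<.2)&(abs(L[:,0])<.1)
for s in(1,-1):
    q=L[m&(L[:,1]*s>.055)]; k=np.polyfit(q[:,2]-.112,s*q[:,1],1); print("leaf",s,len(q),k,"angle",np.pi-np.arctan2(1,k[0]), q[:,2].max())
```

```text
front vials [[0.6536, 0.3024], [0.6551, 0.2723], [0.6584, 0.2413]]
back [[0.7509, 0.312], [0.7542, 0.2815], [0.7575, 0.2501]]
o [0.7049, 0.2766, 0.058]
yaw 0.09305420815615463 0.09890900377076679
fin [[0.632, 0.2702, 0.042], [0.5894, 0.2655, 0.042]]
shelf edge [[0.6553, 0.3857, 0.13], [0.6869, 0.1674, 0.13]]
rim [[0.6282, -0.1126], [0.6494, -0.2325], [0.4441, -0.2816], [0.4145, -0.1586]]
c [0.5341, -0.1963, 0.112]
[np.float64(0.21862892607264775), np.float64(0.1217125007732381), np.float64(0.21110285068674822), np.float64(0.12653931422359121)]
yaw 0.21185606070255641
yaw 0.23492912703016883
blue 769 [[-0.09, 0.066, 0.116], [-0.003, 0.079, 0.135], [0.089, 0.092, 0.154]]
yellow 395 [[-0.09, -0.098, 0.154], [-0.002, -0.093, 0.161], [0.09, -0.089, 0.166]]
leaf 1 1251 [0.71999639 0.06230045] angle 2.1948170018326842 0.17440496561379804
leaf -1 1644 [0.64649808 0.05913552] angle 2.1447057966265977 0.17040749880886463
```

```bash
cat >> h.py <<'E'
from scipy.spatial.transform import Rotation as Ro
def go(P,a):  # needed turn, then shift in the tool frame after the turn; P grasp point, a = world angle of tool x
    s=get_state(); M=Ro.from_quat(s['orientation']).as_matrix(); a0=np.arctan2(M[1,0],M[0,0])
    dl=-(a-a0+np.pi/2)%np.pi-np.pi/2; dl=-((a-a0+np.pi/2)%np.pi-np.pi/2)
    M2=Ro.from_euler('z',dl).as_matrix(); M2=M@M2
    g=np.array(s['eef_pos'])+M[:,2]*.155
    print("clock %.2f q7 %.3f"%(s['clock'],s['q'][6]),"grasp",np.round(g,4),"z axis",np.round(M[:,2],3),"F",np.round(s['force'],1),"w %.4f"%s['width'])
    print(" turn %.4f shift"%dl,np.round(M2.T@(np.array(P)-g),4),"tip z %.3f"%(s['eef_pos'][2]-.173))
E
python3 -c "
from h import *
go((.6034,.2671,.026),.093+np.pi/2)"
```

```text
clock 0.10 q7 -0.027 grasp [0.1696 0.5226 0.2487] z axis [-0.001 -0.002 -1.   ] F [0.7 0.1 0.4] w 0.0853
 turn -0.4068 shift [-0.2942  0.4084  0.223 ] tip z 0.231
```

Emit:
{"fn": "move_arm", "kwargs": {
  "targets": [
    [[0,0,0,-0.136,0.3],[0,0,0,-0.136,0.3],[0,0,0,-0.135,0.3],[-0.0245,0.034,0,0,0.3],[-0.0245,0.034,0,0,0.3]]
  ]
}}

```text
clock: 0.6
eef_pos: [0.2413, 0.4808, 0.404]
orientation: [0.672, 0.741, -0.001, -0.0]
force: [0.9, -0.1, 0.4]
width: 0.0598
```

Emit:
{"fn": "move_arm", "kwargs": {
  "targets": [
    [[-0.0245,0.034,0,0,0.3],[-0.0245,0.034,0,0,0.3],[-0.0245,0.034,0,0,0.3],[-0.0245,0.034,0,0,0.3],[-0.0245,0.034,0,0,0.3]]
  ]
}}

```text
clock: 1.1
eef_pos: [0.4238, 0.3734, 0.4042]
orientation: [0.673, 0.739, -0.0, -0.0]
force: [0.1, 0.6, -0.2]
width: 0.06
```

Emit:
{"fn": "move_arm", "kwargs": {
  "targets": [
    [[-0.0245,0.034,0,0,0.3],[-0.0245,0.034,0,0,0.3],[-0.0245,0.034,0,0,0.3],[-0.0245,0.034,0,0,0.3],[-0.0245,0.034,0,0,0.3]]
  ]
}}

```text
clock: 1.6
eef_pos: [0.6045, 0.2675, 0.404]
orientation: [0.673, 0.739, -0.001, -0.0]
force: [0.9, 0.9, 0.2]
width: 0.0599
```

```bash
python3 -c "
from h import *
go((.6034,.2671,.026),.093+np.pi/2)"
```

```text
clock 1.60 q7 1.283 grasp [0.6043 0.2675 0.249 ] z axis [-0.001 -0.    -1.   ] F [0.9 0.9 0.2] w 0.0599
 turn 0.0005 shift [-2.00e-04 -7.00e-04  2.23e-01] tip z 0.231
```

Emit:
{"fn": "move_arm", "kwargs": {
  "targets": [
    [[0,0,0.04,0,0.3],[0,0,0.04,0,0.3],[0,0,0.04,0,0.3],[0,0,0.04,0,0.4],[0,0,0.033,0,0.5]]
  ]
}}

```text
clock: 2.1
eef_pos: [0.6023, 0.268, 0.2084]
orientation: [0.673, 0.739, -0.002, -0.001]
force: [-0.1, -0.4, -0.9]
width: 0.0428
```

Emit:
{"fn": "move_arm", "kwargs": {
  "targets": [
    [[0,0,0.02,0,0.5],[0,0,0.01,0,0.5],[0,0,0,0,0.6],[0,0,0,0,1],[0,0,0,0,1]]
  ],
  "squeeze": 40
}}

```text
clock: 2.6
eef_pos: [0.6042, 0.2691, 0.1837]
orientation: [0.673, 0.74, 0.002, 0.001]
force: [0.9, 0.4, -3.0]
width: 0.0115
```

Emit:
{"fn": "move_arm", "kwargs": {
  "targets": [
    [[0,0,0,0,1],[0,0,0,0,1],[0,0,0,0,1]]
  ]
}}

```text
clock: 2.9
eef_pos: [0.6042, 0.2691, 0.1835]
orientation: [0.673, 0.739, 0.002, 0.001]
force: [1.7, 1.0, 4.5]
width: 0.0117
```

```bash
python3 -c "
from h import *
go((.6034,.2671,.026),.093+np.pi/2)"
```

```text
clock 2.90 q7 1.304 grasp [0.6047 0.2693 0.0285] z axis [ 0.003  0.002 -1.   ] F [1.7 1.  4.5] w 0.0117
 turn 0.0007 shift [-0.0021 -0.0016  0.0025] tip z 0.011
```

Emit:
{"fn": "move_arm", "kwargs": {
  "targets": [
    [[0,-0.01,0,0,1],[0,-0.015,0,0,1],[0,-0.015,0,0,1],[0,-0.015,0,0,1],[0,-0.015,0,0,1]]
  ]
}}

```text
clock: 3.4
eef_pos: [0.5357, 0.2614, 0.1834]
orientation: [0.674, 0.739, 0.003, 0.002]
force: [5.0, 0.8, 2.1]
width: 0.0115
```

Emit:
{"fn": "move_arm", "kwargs": {
  "targets": [
    [[0,-0.02,0,0,1],[0,-0.02,0,0,1],[0,-0.02,0,0,1],[0,-0.015,0,0,1],[0,-0.005,0,0,1]]
  ]
}}

```text
clock: 3.9
eef_pos: [0.4552, 0.2545, 0.1834]
orientation: [0.673, 0.739, 0.003, 0.002]
force: [4.4, 1.2, 1.6]
width: 0.0118
```

Run:
```python
from h import *
go((.6034,.2671,.026),.093+np.pi/2)
p,d=viewer.snapshot("top"); cv2.imwrite("pics/top1.png",cv2.resize(cv2.convertScaleAbs(p[110:310,140:290],alpha=1.6),None,fx=3,fy=3))
p,d=viewer.snapshot("scene"); cv2.imwrite("pics/scene1.png",p)
```

```text
clock 3.90 q7 1.204 grasp [0.4561 0.2548 0.0284] z axis [ 0.006  0.002 -1.   ] F [4.4 1.2 1.6] w 0.0118
 turn 0.0000 shift [-0.0014  0.1478  0.0033] tip z 0.010
```

View pics/top1.png

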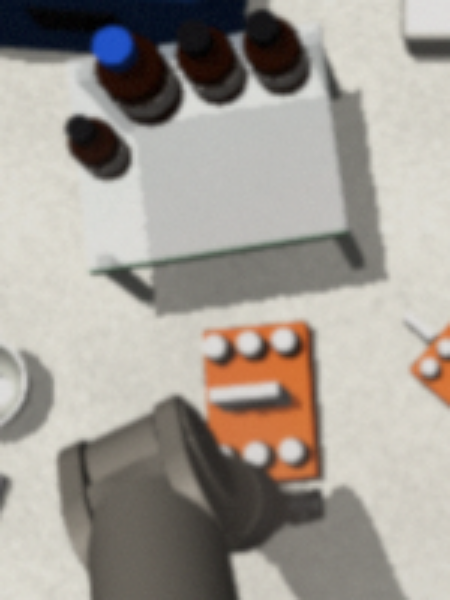

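Emit:
{"fn": "move_arm", "kwargs": {
  "targets": [
    [[0,0,0,0,0.7],[0,0,0,0,0.5],[0,0,0,0,0.5],[0,0,-0.03,0,0.5],[0,0,-0.04,0,0.5]]
  ]
}}

```text
clock: 4.5
eef_pos: [0.4524, 0.2537, 0.2495]
orientation: [0.673, 0.739, -0.004, -0.001]
force: [1.7, 0.5, 0.2]
width: 0.0425
```

Emit:
{"fn": "move_arm", "kwargs": {
  "targets": [
    [[0,-0.01,-0.045,0,0.5],[0,-0.02,-0.045,0,0.6],[0,-0.02,-0.04,0,0.6],[0,0,0,0,0.6],[0,0,0,0,0.6]]
  ]
}}

```text
clock: 5.0
eef_pos: [0.4039, 0.2499, 0.3822]
orientation: [0.673, 0.74, 0.001, 0.0]
force: [-0.9, 0.4, -0.4]
width: 0.0341
```

Run:
```python
from h import *
p,d=viewer.snapshot("top"); cv2.imwrite("pics/top2.png",p); np.save("pics/top2.npy",d)
cv2.imwrite("pics/top2c.png",cv2.resize(cv2.convertScaleAbs(p[200:290,180:270],alpha=1.5),None,fx=6,fy=6,interpolation=cv2.INTER_CUBIC))
```

```text
(no output)
```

View pics/top2c.png

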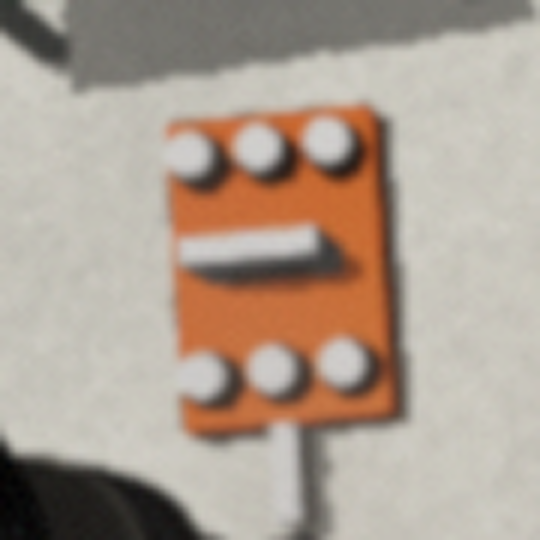

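Run:
```python
from h import *
A=lambda L:(np.array(L)+.5)/6-.5+[180,200]
f=onz("top",A([(203,378),(273,371),(345,363)]),.058);b=onz("top",A([(192,157),(262,150),(330,142)]),.058)
hd=onz("top",A([(250,245)]),.09); ed=onz("top",A([(180,253),(320,238)]),.09)
dx=b.mean(0)-f.mean(0); print((b.mean(0)+f.mean(0))/2, np.arctan2(dx[1],dx[0]), np.linalg.norm(dx), "handle",hd)
e=ed[0]-ed[1]; print("handle yaw",np.arctan2(-e[0],e[1]),np.linalg.norm(e))
e=f[0]-f[2]; print("vial yaw",np.arctan2(-e[0],e[1]))
c=(b.mean(0)+f.mean(0))/2
go((c[0],c[1],.072),np.arctan2(dx[1],dx[0]))
```

```text
[0.55665801 0.26179569 0.058     ] 0.08736162995914751 0.09928264517849615 handle [[0.55787801 0.26214896 0.09      ]]
handle yaw 0.10581337625659624 0.0605202464344453
vial yaw 0.10418456838869704
clock 5.05 q7 1.104 grasp [0.4037 0.2495 0.2259] z axis [-0.001 -0.001 -1.   ] F [ 0.1 -0.4 -0.9] w 0.0339
 turn -1.5648 shift [-0.1536 -0.0009  0.1537] tip z 0.208
```

Emit:
{"fn": "move_arm", "kwargs": {
  "targets": [
    [[0,0,0,0.143,0.65],[0,0,0,0.143,0.65],[0,0,0,0.143,0.65],[0,0,0,0.143,0.65],[0,0,0,0.143,0.65]]
  ]
}}

```text
clock: 5.55
eef_pos: [0.4042, 0.2494, 0.3791]
orientation: [0.891, 0.454, -0.003, 0.001]
force: [-1.1, 0.4, 0.7]
width: 0.0297
```

Emit:
{"fn": "move_arm", "kwargs": {
  "targets": [
    [[0,0,0,0.143,0.65],[0,0,0,0.143,0.65],[0,0,0,0.143,0.65],[0,0,0,0.143,0.65],[0,0,0,0.143,0.65]]
  ]
}}

```text
clock: 6.05
eef_pos: [0.4042, 0.2494, 0.3791]
orientation: [0.994, 0.113, -0.002, 0.002]
force: [-0.7, -0.8, -0.2]
width: 0.0295
```

Emit:
{"fn": "move_arm", "kwargs": {
  "targets": [
    [[0,0,0,0.139,0.65],[0.04,0,0,0,0.65],[0.04,0,0,0,0.65],[0.04,0,0,0,0.65],[0.033,0,0,0,0.65]]
  ]
}}

```text
clock: 6.55
eef_pos: [0.5585, 0.2638, 0.3784]
orientation: [0.999, 0.047, -0.002, 0.002]
force: [0.0, 0.0, 0.1]
width: 0.0298
```

Emit:
{"fn": "move_arm", "kwargs": {
  "targets": [
    [[0,0,0.01,0,0.65],[0,0,0,0,0.65]]
  ]
}}

```text
clock: 6.75
eef_pos: [0.5563, 0.2636, 0.367]
orientation: [0.999, 0.047, -0.004, 0.002]
force: [-0.6, 0.2, -0.5]
width: 0.03
```

Run:
```python
from h import *
go((.557,.262,.072),.095)
```

```text
clock 6.75 q7 -0.249 grasp [0.5551 0.2628 0.212 ] z axis [-0.008 -0.005 -1.   ] F [-0.6  0.2 -0.5] w 0.0300
 turn -0.0017 shift [0.0029 0.0004 0.14  ] tip z 0.194
```

Emit:
{"fn": "move_arm", "kwargs": {
  "targets": [
    [[0.002,0,0.035,0,0.65],[0,0,0.035,0,0.65],[0,0,0.02,0,0.65],[0,0,0,0,0.65]]
  ]
}}

```text
clock: 7.15
eef_pos: [0.5553, 0.2643, 0.2771]
orientation: [0.999, 0.048, -0.005, 0.002]
force: [-0.8, -0.7, -0.3]
width: 0.0301
```

Run:
```python
from h import *
go((.557,.262,.072),.095)
```

```text
clock 7.15 q7 -0.226 grasp [0.5537 0.2636 0.1221] z axis [-0.01  -0.004 -1.   ] F [-0.8 -0.7 -0.3] w 0.0301
 turn 0.0009 shift [0.0036 0.0018 0.0501] tip z 0.104
```

Emit:
{"fn": "move_arm", "kwargs": {
  "targets": [
    [[0.0035,0.0015,0,0,0.65],[0,0,0.025,0,0.65],[0,0,0.015,0,0.65],[0,0,0.01,0,0.65],[0,0,0,0,0.65]]
  ]
}}

```text
clock: 7.65
eef_pos: [0.5615, 0.2633, 0.2306]
orientation: [0.999, 0.048, -0.001, 0.0]
force: [-1.3, 0.2, 0.5]
width: 0.0299
```

Emit:
{"fn": "move_arm", "kwargs": {
  "targets": [
    [[0,0,0,0,0.75],[0,0,0,0,1],[0,0,0,0,1],[0,0,0,0,1],[0,0,0,0,1]]
  ],
  "squeeze": 60
}}

```text
clock: 8.15
eef_pos: [0.5617, 0.2636, 0.2327]
orientation: [0.999, 0.048, -0.0, -0.0]
force: [-4.8, -1.7, 6.3]
width: 0.0112
```

Run:
```python
from h import *
go((.557,.262,.072),.095)
```

```text
clock 8.15 q7 -0.206 grasp [0.5616 0.2637 0.0777] z axis [-0.001  0.001 -1.   ] F [-4.8 -1.7  6.3] w 0.0112
 turn 0.0004 shift [-0.0047  0.0013  0.0057] tip z 0.060
```

Emit:
{"fn": "move_arm", "kwargs": {
  "targets": [
    [[0,0,-0.01,0,1],[0,0,-0.02,0,1],[0,0,-0.03,0,1],[0,0,-0.03,0,1],[0,0,-0.03,0,1]]
  ]
}}

```text
clock: 8.65
eef_pos: [0.5623, 0.263, 0.352]
orientation: [0.999, 0.047, 0.0, 0.001]
force: [0.8, 0.2, -4.2]
width: 0.0108
```

Emit:
{"fn": "move_arm", "kwargs": {
  "targets": [
    [[0,0,-0.03,0,1],[0,0,-0.03,0,1],[0,0,-0.03,0,1],[0,0,0,0,1],[0,0,0,0,1]]
  ]
}}

```text
clock: 9.15
eef_pos: [0.5624, 0.2631, 0.4408]
orientation: [0.999, 0.047, 0.0, 0.0]
force: [0.2, 0.0, -6.9]
width: 0.011
```

Run:
```python
from h import *
y=.22; c=np.array([.534,-.196])+.022*np.array([np.cos(y),np.sin(y)])
go((*c,.2877),y)
p,d=viewer.snapshot("scene"); cv2.imwrite("pics/scene3.png",cv2.resize(p[60:360,180:560],None,fx=2,fy=2))
```

```text
clock 9.15 q7 -0.254 grasp [0.5624 0.263  0.2858] z axis [ 0. -0. -1.] F [ 0.2  0.  -6.9] w 0.0110
 turn -0.1255 shift [-0.1059  0.4417 -0.0017] tip z 0.268
```

View pics/scene3.png

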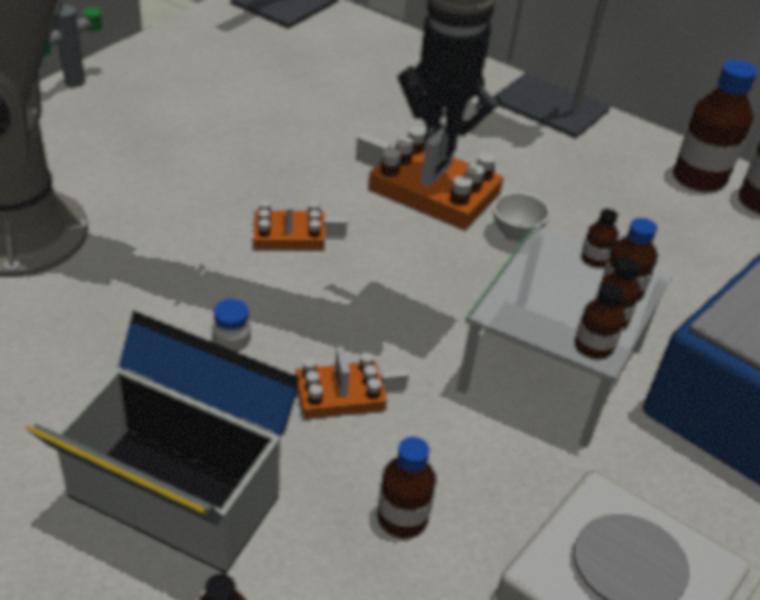

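Run:
```python
from h import *
p=cv2.imread("pics/top0.png"); d=np.load("pics/top0.npy"); h=cv2.cvtColor(p,cv2.COLOR_BGR2HSV); W=pts("top",d)
m=((h[...,2]>150)&(h[...,1]<60)&(abs(W[...,2]-.112)<.02)).astype(np.uint8); m[:180]=0;m[310:]=0;m[:,:340]=0;m[:,465:]=0
q=np.argwhere(m)[:,::-1]; P=onz("top",q,.112)[:,:2]; print(len(q),cv2.minAreaRect(P.astype(np.float32)))
# centre lines in the chest frame: long rims at y=+-59, short ones at x=+-108
from scipy.optimize import least_squares
def f(v):
    c,s=np.cos(v[2]),np.sin(v[2]); L=(P-v[:2])@np.array([[c,-s],[s,c]]); 
    return np.minimum(abs(abs(L[:,0])-.108)+np.maximum(abs(L[:,1])-.059,0),abs(abs(L[:,1])-.059)+np.maximum(abs(L[:,0])-.108,0))
r=least_squares(f,[.534,-.196,.22],loss='soft_l1',f_scale=.002,x_scale=[.01,.01,.05],diff_step=1e-3); print(r.x,f(r.x).mean())
d0=np.array([(W[v,u]) for u,v in [(395,205),(405,208)]]);
y=r.x[2]; go((*(r.x[:2]+.022*np.array([np.cos(y),np.sin(y)])),.2877),y)
```

```text
Traceback (most recent call last):
  File "h.py", line 10, in onz
    o,d=ray(n,uv); return o+d*((z-o[2])/d[:,2])[:,None]
        ~~~^^^^^^
  File "h.py", line 7, in ray
    p=cv2.undistortPoints(np.array(uv,float).reshape(-1,1,2),K,D).reshape(-1,2)
      ~~~~~~~~~~~~~~~~~~~^^^^^^^^^^^^^^^^^^^^^^^^^^^^^^^^^^^^^^^^
cv2.error: OpenCV(4.12.0) /io/opencv/modules/calib3d/src/undistort.dispatch.cpp:347: error: (-215:Assertion failed) CV_IS_MAT(_src) && CV_IS_MAT(_dst) && (_src->rows == 1 || _src->cols == 1) && (_dst->rows == 1 || _dst->cols == 1) && _src->cols + _src->rows - 1 == _dst->rows + _dst->cols - 1 && (CV_MAT_TYPE(_src->type) == CV_32FC2 || CV_MAT_TYPE(_src->type) == CV_64FC2) && (CV_MAT_TYPE(_dst->type) == CV_32FC2 || CV_MAT_TYPE(_dst->type) == CV_64FC2) in function 'cvUndistortPointsInternal'
```

Run:
```python
from h import *
from scipy.optimize import least_squares
p=cv2.imread("pics/top0.png"); d=np.load("pics/top0.npy"); h=cv2.cvtColor(p,cv2.COLOR_BGR2HSV); W=pts("top",d)
for th in (95,110,120):
    m=((h[...,2]>th)&(h[...,1]<60)&(W[...,2]>.06)&(W[...,2]<.13)).astype(np.uint8); m[:180]=0;m[310:]=0;m[:,:340]=0;m[:,465:]=0
    q=np.argwhere(m)[:,::-1]; print(th,len(q))
    if len(q)<100: continue
    P=onz("top",q,.112)[:,:2]; print(cv2.minAreaRect(P.astype(np.float32)))
    def f(v):
        c,s=np.cos(v[2]),np.sin(v[2]); L=(P-v[:2])@np.array([[c,-s],[s,c]])
        return np.minimum(abs(abs(L[:,0])-.108)+np.maximum(abs(L[:,1])-.059,0),abs(abs(L[:,1])-.059)+np.maximum(abs(L[:,0])-.108,0))
    r=least_squares(f,[.534,-.196,.22],loss='soft_l1',f_scale=.002,x_scale=[.01,.01,.05],diff_step=1e-3); print(r.x,f(r.x).mean())
y=r.x[2]; go((*(r.x[:2]+.022*np.array([np.cos(y),np.sin(y)])),.2877),y)
```

```text
95 477
((0.535319447517395, -0.19661027193069458), (0.22140243649482727, 0.12299589067697525), 12.465700149536133)
[ 0.5354592  -0.1964828   0.21697445] 0.001194541009263365
110 157
((0.536408007144928, -0.19665521383285522), (0.21929705142974854, 0.11978483200073242), 12.467326164245605)
[ 0.53628089 -0.19669591  0.21769033] 0.0006058367720227072
120 41
clock 9.20 q7 -0.254 grasp [0.5614 0.2629 0.2843] z axis [-0.003 -0.002 -1.   ] F [ 0.  -0.1 -6.2] w 0.0113
 turn -0.1230 shift [-0.1018  0.4433 -0.0026] tip z 0.266
```

Emit:
{"fn": "move_arm", "kwargs": {
  "targets": [
    [[0,0,0,-0.0615,1],[0,0,0,-0.0615,1],[-0.006,0.02,0,0,1],[-0.009,0.035,0,0,1],[-0.009,0.04,0,0,1]]
  ]
}}

```text
clock: 9.7
eef_pos: [0.5583, 0.1663, 0.4381]
orientation: [0.994, 0.111, -0.003, 0.0]
force: [1.6, -0.1, -4.7]
width: 0.011
```

Emit:
{"fn": "move_arm", "kwargs": {
  "targets": [
    [[-0.009,0.04,0,0,1],[-0.009,0.04,0,0,1],[-0.009,0.04,0,0,1],[-0.009,0.04,0,0,1],[-0.009,0.04,0,0,1]]
  ]
}}

```text
clock: 10.2
eef_pos: [0.5578, -0.041, 0.4387]
orientation: [0.994, 0.109, -0.002, -0.0]
force: [0.1, 0.2, -5.3]
width: 0.0108
```

Emit:
{"fn": "move_arm", "kwargs": {
  "targets": [
    [[-0.009,0.04,0,0,1],[-0.009,0.04,0,0,1],[-0.009,0.04,0,0,1],[-0.006,0.028,0,0,1],[0,0,0,0,1]]
  ]
}}

```text
clock: 10.7
eef_pos: [0.5559, -0.1982, 0.4388]
orientation: [0.995, 0.103, -0.003, 0.002]
force: [-0.7, 0.0, -6.0]
width: 0.0112
```

Emit:
{"fn": "move_arm", "kwargs": {
  "targets": [
    [[0,0,0,0,1],[0,0,0,0,1]]
  ]
}}

```text
clock: 10.9
eef_pos: [0.5587, -0.1894, 0.4397]
orientation: [0.994, 0.11, -0.001, -0.002]
force: [-0.4, 0.4, -5.7]
width: 0.0114
```

Run:
```python
from h import *
go((.5570,-.1918,.0777+.006),.2176)
p,d=viewer.snapshot("top"); cv2.imwrite("pics/top4.png",cv2.resize(cv2.convertScaleAbs(p[150:350,320:480],alpha=1.6),None,fx=3,fy=3))
```

```text
clock 10.90 q7 0.676 grasp [ 0.5582 -0.189   0.2847] z axis [-0.003  0.003 -1.   ] F [-0.4  0.4 -5.7] w 0.0114
 turn 0.0026 shift [-0.0013  0.0031  0.201 ] tip z 0.267
```

View pics/top4.png

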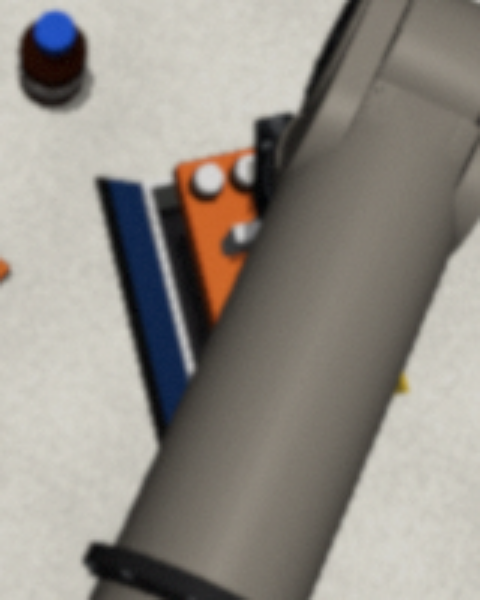

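Run:
```python
from h import *
A=lambda L:(np.array(L)+.5)/3-.5+[320,150]
def loc(P): c,s=np.cos(.2176),np.sin(.2176); return np.round((P[:,:2]-[.5355,-.1965])@np.array([[c,-s],[s,c]]),4).tolist()
print("edge",loc(onz("top",A([(178,168),(213,320)]),.237)))
print("vials",loc(onz("top",A([(208,182),(245,174)]),.265)))
g=np.array([[.5582,-.189]]); print("grasp",loc(g))
```

```text
edge [[0.0901, 0.0505], [-0.0279, 0.0525]]
vials [[0.0692, 0.0365], [0.0691, 0.0086]]
grasp [[0.0238, 0.0024]]
```

Emit:
{"fn": "move_arm", "kwargs": {
  "targets": [
    [[0.001,0.0035,0.02,0,1],[0,0,0.03,0,1],[0,0,0.03,0,1],[0,0,0.01,0,1],[0,0,0,0,1]]
  ]
}}

```text
clock: 11.45
eef_pos: [0.5599, -0.1926, 0.3497]
orientation: [0.994, 0.11, -0.002, -0.001]
force: [-0.1, 1.1, -4.9]
width: 0.011
```

Run:
```python
from h import *
go((.5570,-.1918,.0777+.006),.2176)
```

```text
clock 11.45 q7 0.705 grasp [ 0.5592 -0.1923  0.1947] z axis [-0.005  0.002 -1.   ] F [-0.1  1.1 -4.9] w 0.0110
 turn 0.0027 shift [-0.0016 -0.0006  0.111 ] tip z 0.177
```

Emit:
{"fn": "move_arm", "kwargs": {
  "targets": [
    [[0,0,0.02,0,1],[0,0,0.02,0,1],[0,0,0.02,0,1],[0,0,0.02,0,1],[0,0,0.015,0,1]]
  ]
}}

```text
clock: 11.95
eef_pos: [0.5612, -0.1941, 0.2577]
orientation: [0.994, 0.109, 0.001, 0.0]
force: [-0.2, -0.3, -5.9]
width: 0.011
```

Emit:
{"fn": "move_arm", "kwargs": {
  "targets": [
    [[0,0,0.005,0,1],[0,0,0.005,0,1],[0,0,0.003,0,1],[0,0,0,0,1]]
  ]
}}

```text
clock: 12.35
eef_pos: [0.5605, -0.1944, 0.2444]
orientation: [0.994, 0.109, 0.001, 0.0]
force: [-0.5, 0.8, -5.7]
width: 0.0109
```

Run:
```python
from h import *
go((.5570,-.1918,.0777+.006),.2176)
```

```text
clock 12.35 q7 0.750 grasp [ 0.5607 -0.1945  0.0894] z axis [ 0.001 -0.    -1.   ] F [-0.5  0.8 -5.7] w 0.0109
 turn 0.0007 shift [-0.0031 -0.0034  0.0057] tip z 0.071
```

Emit:
{"fn": "move_arm", "kwargs": {
  "targets": [
    [[-0.002,-0.0025,0.003,0,1],[0,0,0.002,0,1],[0,0,0,0,1]]
  ]
}}

```text
clock: 12.65
eef_pos: [0.5576, -0.1922, 0.2388]
orientation: [0.994, 0.109, 0.0, -0.0]
force: [-0.4, -0.4, -4.5]
width: 0.0111
```

Emit:
{"fn": "move_arm", "kwargs": {
  "targets": [
    [[0,0,0.002,0,1],[0,0,0,0,1]]
  ]
}}

```text
clock: 12.85
eef_pos: [0.5577, -0.1924, 0.2387]
orientation: [0.994, 0.109, 0.0, -0.0]
force: [-4.1, 2.0, 5.5]
width: 0.0109
```

Emit:
{"fn": "move_arm", "kwargs": {
  "targets": [
    [[0,0,0.002,0,1],[0,0,0,0,1]]
  ]
}}

```text
clock: 13.05
eef_pos: [0.5576, -0.1925, 0.2386]
orientation: [0.994, 0.109, 0.001, -0.001]
force: [-7.3, 3.7, 15.1]
width: 0.0112
```

Emit:
{"fn": "move_arm", "kwargs": {
  "targets": [
    [[0,0,-0.0035,0,1],[0,0,0,0,0.8],[0,0,0,0,0.67],[0,0,0,0,0.66],[0,0,-0.01,0,0.66]]
  ]
}}

```text
clock: 13.55
eef_pos: [0.5571, -0.1922, 0.2471]
orientation: [0.994, 0.109, -0.001, -0.001]
force: [-0.2, -0.3, -0.5]
width: 0.0289
```

Emit:
{"fn": "move_arm", "kwargs": {
  "targets": [
    [[0,0,-0.02,0,0.66],[0,0,-0.04,0,0.66],[0,0,-0.04,0,0.66],[0,0,-0.04,0,0.66],[0,0,-0.04,0,0.66]]
  ]
}}

```text
clock: 14.05
eef_pos: [0.5573, -0.1925, 0.4307]
orientation: [0.994, 0.109, 0.001, 0.0]
force: [1.2, -0.2, 0.5]
width: 0.0293
```

Run:
```python
from h import *
go((.5570,-.1918,.0777+.006),.2176)
print(get_state()['q'])
```

```text
clock 14.05 q7 0.681 grasp [ 0.5575 -0.1926  0.2757] z axis [ 0.001 -0.    -1.   ] F [ 1.2 -0.2  0.5] w 0.0293
 turn 0.0001 shift [-0.0005 -0.001   0.192 ] tip z 0.258
[-0.04795416  0.40766868  0.51692043  1.36404053 -0.19958101  1.42012122
  0.68088669]
```

Emit:
{"fn": "move_arm", "kwargs": {
  "targets": [
    [[-0.005,-0.03,0,0,1],[-0.005,-0.04,0,0,1],[-0.005,-0.04,0,0,1],[-0.005,-0.022,0,0,1],[0,0,0,0,1]]
  ]
}}

```text
clock: 14.55
eef_pos: [0.5089, -0.0637, 0.429]
orientation: [0.994, 0.112, 0.0, -0.002]
force: [0.5, -0.7, 0.1]
width: 0.0002
```

```bash
cat >> h.py <<'E'
def tip():
    s=get_state(); M=Ro.from_quat(s['orientation']).as_matrix(); t=np.array(s['eef_pos'])+.173*M[:,2]; c,k=np.cos(.2176),np.sin(.2176)
    L=(t[:2]-[.5355,-.1965])@np.array([[c,-k],[k,c]]); print("t %.2f tip in chest frame mm"%s['clock'],np.round(1e3*np.r_[L,t[2]],1),"a %.3f"%np.arctan2(M[1,0],M[0,0]),"F",np.round(s['force'],1),"w %.3f"%s['width'])
E
python3 - <<'E'
from h import *
tip()
p,d=viewer.snapshot("top"); cv2.imwrite("pics/top5.png",cv2.resize(cv2.convertScaleAbs(p[150:350,320:480],alpha=1.8),None,fx=3,fy=3))
W=pts("top",d); c,s=np.cos(.2176),np.sin(.2176); L=(W[...,:2]-[.5355,-.1965])@np.array([[c,-s],[s,c]])
h=cv2.cvtColor(p,cv2.COLOR_BGR2HSV); m=cv2.inRange(h,(3,130,50),(18,255,255))>0
m&=(abs(L[...,0])<.12)&(abs(L[...,1])<.07); print(m.sum(), np.round(np.percentile(np.c_[L[m],W[m][:,2]],[2,50,98],axis=0),3).tolist())
E
```

```text
t 14.55 tip in chest frame mm [  2.9 135.9 256. ] a 0.225 F [ 0.5 -0.7  0.1] w 0.000
464 [[-0.05, -0.054, 0.006], [-0.005, -0.027, 0.035], [0.061, 0.018, 0.05]]
```

View pics/top5.png

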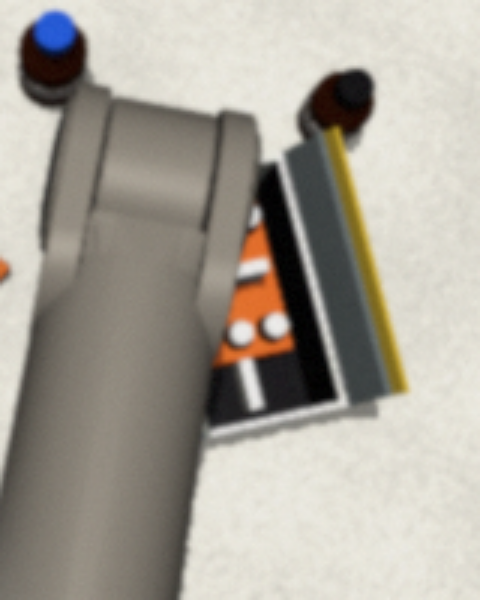

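Rack stands flat in the chest (fin toward the near end at (252,385)). Now the blue leaf.

Emit:
{"fn": "move_arm", "kwargs": {
  "targets": [
    [[0,0,0.04,0,1],[0,0,0.04,0,1],[0,0,0.03,0,1],[0,0,0,0,1],[0,0,0,0,1]]
  ]
}}

```text
clock: 15.1
eef_pos: [0.51, -0.0692, 0.3189]
orientation: [0.994, 0.108, 0.0, 0.001]
force: [0.8, 0.7, 0.2]
width: 0.0003
```

```bash
python3 -c "
from h import *
tip()"
```

```text
t 15.10 tip in chest frame mm [  2.6 129.5 145.9] a 0.216 F [0.8 0.7 0.2] w 0.000
```

Emit:
{"fn": "move_arm", "kwargs": {
  "targets": [
    [[0,0.01,0,0,1],[0,0.01,0,0,1],[0,0.01,0,0,1],[0,0.01,0,0,1],[0,0.005,0,0,1]]
  ]
}}

```text
clock: 15.6
eef_pos: [0.5209, -0.1109, 0.3213]
orientation: [0.994, 0.11, 0.003, -0.002]
force: [-1.0, 5.1, 3.1]
width: -0.0001
```

Emit:
{"fn": "move_arm", "kwargs": {
  "targets": [
    [[0,0,-0.008,0,1],[0,0,-0.008,0,1],[0,0.007,0,0,1],[0,0.007,0,0,1],[0,0.006,0,0,1]]
  ]
}}

```text
clock: 16.1
eef_pos: [0.5244, -0.1319, 0.3356]
orientation: [0.994, 0.109, 0.002, 0.0]
force: [0.5, 3.3, 2.6]
width: -0.0002
```

```bash
python3 -c "
from h import *
tip()"
```

```text
t 16.10 tip in chest frame mm [  3.6  65.3 162.6] a 0.218 F [0.5 3.3 2.6] w -0.000
```

Emit:
{"fn": "move_arm", "kwargs": {
  "targets": [
    [[0,0.009,0.002,0,1],[0,0.009,0.005,0,1],[0,0.008,0.006,0,1],[0,0.008,0.008,0,1],[0,0.005,0.008,0,1]]
  ]
}}

```text
clock: 16.6
eef_pos: [0.5326, -0.1711, 0.3049]
orientation: [0.994, 0.108, 0.001, 0.001]
force: [1.8, -0.0, 2.8]
width: 0.0002
```

```bash
python3 -c "
from h import *
tip()"
```

```text
t 16.60 tip in chest frame mm [  2.9  24.9 131.9] a 0.217 F [ 1.8 -0.   2.8] w 0.000
```

Emit:
{"fn": "move_arm", "kwargs": {
  "targets": [
    [[0,0,0.004,0,1],[0,0,0.004,0,1],[0,0,0.002,0,1],[0,0,0,0,1]]
  ]
}}

```text
clock: 17.0
eef_pos: [0.5312, -0.1711, 0.2974]
orientation: [0.994, 0.108, -0.0, 0.001]
force: [-3.7, -1.8, 14.3]
width: 0.0001
```

Emit:
{"fn": "move_arm", "kwargs": {
  "targets": [
    [[0,0,0.002,0,1],[0,0,0.002,0,1],[0,0,0,0,1]]
  ]
}}

```text
clock: 17.3
eef_pos: [0.5311, -0.1713, 0.2972]
orientation: [0.994, 0.108, 0.001, 0.0]
force: [-9.5, 1.5, 33.6]
width: 0.0002
```

```bash
python3 -c "
from h import *
tip()"
```

```text
t 17.30 tip in chest frame mm [  1.3  25.4 124.2] a 0.217 F [-9.5  1.5 33.6] w 0.000
```

Emit:
{"fn": "move_arm", "kwargs": {
  "targets": [
    [[0,0,-0.02,0,1],[0,0,-0.04,0,1],[0,0,-0.04,0,1],[0,0,-0.02,0,1],[0,0.03,0,0,1]]
  ]
}}

```text
clock: 17.8
eef_pos: [0.5397, -0.1944, 0.4139]
orientation: [0.994, 0.113, 0.002, -0.002]
force: [0.7, 0.4, 0.3]
width: 0.0001
```

Emit:
{"fn": "move_arm", "kwargs": {
  "targets": [
    [[0,0.04,0,0,1],[0,0.04,0,0,1],[0,0.035,0,0,1],[0,0.012,0,0,1],[0,0,0,0,1]]
  ]
}}

```text
clock: 18.3
eef_pos: [0.5649, -0.3246, 0.4091]
orientation: [0.994, 0.107, -0.002, -0.001]
force: [-0.3, 0.5, -0.1]
width: -0.0001
```

Run:
```python
from h import *
tip()
p,d=viewer.snapshot("scene"); cv2.imwrite("pics/scene6.png",cv2.resize(cv2.convertScaleAbs(p[150:430,150:430],alpha=1.5),None,fx=2.1,fy=2.1))
```

```text
t 18.30 tip in chest frame mm [   0.3 -131.1  236.1] a 0.214 F [-0.3  0.5 -0.1] w -0.000
```

View pics/scene6.png

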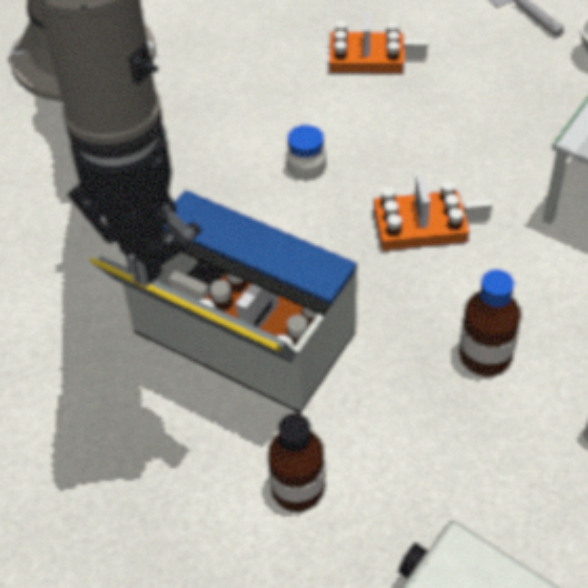

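The blue leaf lies flat shut at (255,245). Grey is still open, and the finger is above its outer side. Next, the grey leaf.

Emit:
{"fn": "move_arm", "kwargs": {
  "targets": [
    [[0,0,0.035,0,1],[0,0,0.035,0,1],[0,0,0.025,0,1],[0,0,0,0,1],[0,0,0,0,1]]
  ]
}}

```text
clock: 18.85
eef_pos: [0.5666, -0.3207, 0.3165]
orientation: [0.994, 0.11, 0.0, -0.001]
force: [1.2, -0.0, 0.3]
width: -0.0002
```

Emit:
{"fn": "move_arm", "kwargs": {
  "targets": [
    [[0,-0.01,0,0,1],[0,-0.01,0,0,1],[0,-0.01,0,0,1],[0,-0.01,0,0,1],[0,-0.005,0,0,1]]
  ]
}}

```text
clock: 19.35
eef_pos: [0.5568, -0.2809, 0.3208]
orientation: [0.994, 0.108, 0.004, 0.005]
force: [0.6, -3.9, 2.9]
width: -0.0002
```

```bash
python3 -c "
from h import *
tip()"
```

```text
t 19.35 tip in chest frame mm [  3.7 -88.8 147.8] a 0.217 F [ 0.6 -3.9  2.9] w -0.000
```

Emit:
{"fn": "move_arm", "kwargs": {
  "targets": [
    [[0,-0.002,-0.008,0,1],[0,-0.004,-0.006,0,1],[0,-0.008,0,0,1],[0,-0.007,0,0,1],[0,-0.006,0,0,1]]
  ]
}}

```text
clock: 19.85
eef_pos: [0.5502, -0.2518, 0.3303]
orientation: [0.994, 0.109, -0.0, -0.0]
force: [0.5, -4.2, -0.4]
width: -0.0002
```

```bash
python3 -c "
from h import *
tip()"
```

```text
t 19.85 tip in chest frame mm [  2.4 -57.1 157.3] a 0.218 F [ 0.5 -4.2 -0.4] w -0.000
```

Emit:
{"fn": "move_arm", "kwargs": {
  "targets": [
    [[0,-0.007,0,0,1],[0,-0.007,0.004,0,1],[0,-0.008,0.006,0,1],[0,-0.005,0.008,0,1],[0,-0.003,0.008,0,1]]
  ]
}}

```text
clock: 20.35
eef_pos: [0.5438, -0.2204, 0.3031]
orientation: [0.994, 0.11, -0.001, -0.003]
force: [-2.4, 1.4, 4.6]
width: 0.0
```

```bash
python3 -c "
from h import *
tip()"
```

```text
t 20.35 tip in chest frame mm [  2.7 -24.2 130.2] a 0.220 F [-2.4  1.4  4.6] w 0.000
```

Emit:
{"fn": "move_arm", "kwargs": {
  "targets": [
    [[0,0,0.004,0,1],[0,0,0.003,0,1],[0,0,0.002,0,1],[0,0,0,0,1]]
  ]
}}

```text
clock: 20.75
eef_pos: [0.5439, -0.2207, 0.2974]
orientation: [0.994, 0.11, -0.0, -0.003]
force: [-6.7, 7.8, 18.3]
width: -0.0002
```

Emit:
{"fn": "move_arm", "kwargs": {
  "targets": [
    [[0,0,0.002,0,1],[0,0,0.001,0,1],[0,0,0,0,1]]
  ]
}}

```text
clock: 21.05
eef_pos: [0.5437, -0.2208, 0.2972]
orientation: [0.994, 0.11, 0.0, -0.004]
force: [-11.6, 9.5, 30.3]
width: 0.0001
```

```bash
python3 -c "
from h import *
tip()"
```

```text
t 21.05 tip in chest frame mm [  3.1 -24.2 124.2] a 0.220 F [-11.6   9.5  30.3] w 0.000
```

Both leaves stopped at 124 mm. I'll retract, move clear and check.

Emit:
{"fn": "move_arm", "kwargs": {
  "targets": [
    [[0,0,-0.02,0,1],[0,0,-0.04,0,1],[0,0,-0.04,0,1],[0,0,-0.04,0,1],[0,-0.04,-0.02,0,1]]
  ]
}}

```text
clock: 21.55
eef_pos: [0.5349, -0.19, 0.4554]
orientation: [0.995, 0.103, 0.002, 0.004]
force: [0.7, 0.3, 0.3]
width: -0.0001
```

Emit:
{"fn": "move_arm", "kwargs": {
  "targets": [
    [[0,-0.045,0,0,1],[0,-0.045,0,0,1],[0,-0.045,0,0,1],[0,-0.045,0,0,1],[0,-0.045,0,0,1]]
  ]
}}

```text
clock: 22.05
eef_pos: [0.4861, 0.0374, 0.4516]
orientation: [0.994, 0.109, 0.0, -0.0]
force: [1.4, -0.3, 0.2]
width: -0.0
```

Emit:
{"fn": "move_arm", "kwargs": {
  "targets": [
    [[0,-0.045,0,0,1],[0,-0.04,0,0,1],[0,-0.02,0,0,1],[0,0,0,0,1],[0,0,0,0,1]]
  ]
}}

```text
clock: 22.55
eef_pos: [0.4641, 0.1379, 0.4516]
orientation: [0.994, 0.109, -0.0, 0.001]
force: [-0.1, -0.8, 0.2]
width: -0.0
```

Run:
```python
from h import *
tip()
p,d=viewer.snapshot("top"); h=cv2.cvtColor(p,cv2.COLOR_BGR2HSV)
W=pts("top",d); c,s=np.cos(.2176),np.sin(.2176); L=(W[...,:2]-[.5355,-.1965])@np.array([[c,-s],[s,c]])
i=abs(L[...,0])<.1
for n,lo,hi in[("yplus plate",.02,.055),("yminus plate",-.055,.005)]:
    m=i&(L[...,1]>lo)&(L[...,1]<hi)&(W[...,2]>.05); k=np.polyfit(L[m][:,1],W[m][:,2],1); print(n,m.sum(),"z",np.round(np.percentile(W[m][:,2],[2,50,98]),4),"slope",k[0])
m=i&(cv2.inRange(h,(20,110,50),(38,255,255))>0)&(abs(L[...,1])<.1); print("yellow",m.sum(),np.round(np.percentile(np.c_[L[m],W[m][:,2]],[5,50,95],axis=0),4).tolist())
q,_=viewer.snapshot("scene")
cv2.imwrite("pics/end.png",np.hstack([cv2.resize(cv2.convertScaleAbs(p[100:340,90:480],alpha=1.4),(400,246)),cv2.resize(cv2.convertScaleAbs(q,alpha=1.4),(400,246),interpolation=cv2.INTER_AREA)]))
cv2.imwrite("pics/end.png",np.vstack([cv2.convertScaleAbs(p[100:345,50:640],alpha=1.4),cv2.convertScaleAbs(q[130:430,40:630],alpha=1.4)]))
```

```text
t 22.55 tip in chest frame mm [  2.4 341.7 278.6] a 0.218 F [-0.1 -0.8  0.2] w -0.000
yplus plate 1109 z [0.119  0.1229 0.1271] slope 0.01459700445730758
yminus plate 1902 z [0.1155 0.1228 0.1272] slope -0.032786204335820114
yellow 505 [[-0.0898, -0.0138, 0.1196], [-0.0017, -0.0067, 0.1229], [0.0896, 0.0006, 0.1266]]
```

View pics/end.png

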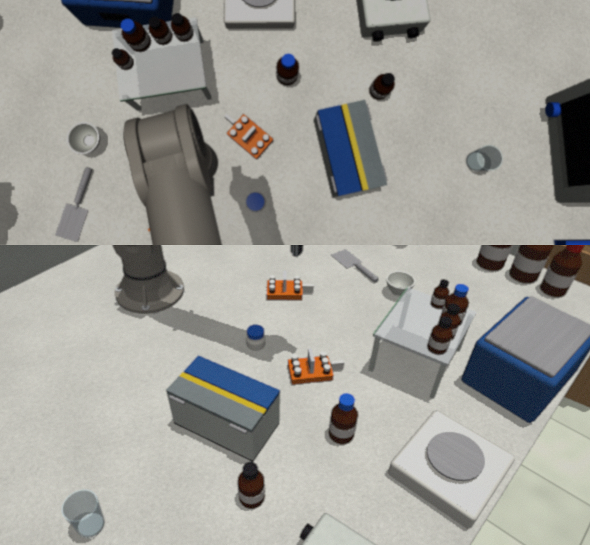

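The chest is shut: the yellow flange lies flat over the ledge, and nothing else has moved.

```bash
python3 -c "
from workcell import ticket; print(ticket.sign_off())"
```

```text
the job is handed in; nothing more can be done
None
```

The job is done and handed in at about 22.7 s of the 69 s allowed; no verdict is reported. I drew the orange rack out 150 mm by its fin and let go. I then took it by its middle handle and stood it in the chest, fin to the near end. The blue leaf went fully shut first, then the grey leaf over it.

**Last checks:**
- **Rack:** it touched down at exactly the chest's floor height, and the picture after release showed it standing level between the walls.
- **Leaves:** each stopped under the fingertips at 124 mm, the shut height. Camera depth afterwards gave about 123 mm for both.
- **Flange:** the yellow flange lies from y = -14 to +0.6 mm of the chest, where it should be over the black ledge.
- **Surroundings:** the other glassware and tools look unmoved in the last pictures, and the arm stands clear, touching nothing.
- **Forces:** the highest I read was about 35 N, at the fingertips when pressing the leaves shut.

**Disagreement:** a straight line fitted to the grey leaf's depth points sloped by about 0.03, slightly down toward the chest's middle. I took this as depth noise, because the fingertip height and the flange position both show the leaf shut.

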